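# Gauge a blind bore with a depth rod and drag pointer

### The arm

A 6-joint arm with a two-finger parallel gripper is mounted at the origin on a cart in front of the work surface, level with it; the furniture and walls round the work are solid. World frame = base frame: x ahead of the robot, y to its left, z up, the work surface at z = 0. Lengths are in mm, angles in rad, forces in N, time in s.
With the tool pointing down it reaches from about 350 to 875 mm from the base axis. Payload 4.2 kg.
Tool frame: the origin (TCP) lies on the mounting face of the last link; the fingertips stand 173 mm ahead of it and the grasp point (between the pads) lies grip_point_offset ahead of it (grip_point_offset is the distance from the TCP to the grasp point, in mm); z points along the fingers, y is the line along which they close (so a half turn about z gives the same grasp; the last joint's range is limited). The gripper opens to 85 mm and grips with 20 to 120 N. Pads are 22 mm wide; open, the fingers measure 114 mm over their backs; the gripper's body (76 mm by 85 mm) begins 54 mm behind the grasp point. The pads swing forward as they close: fully open they stand 13 mm farther back than shut.
Start: joints at [-0.982, 0.385, 0.008, 0, -1.194, -0.259], TCP at [202.424, -591.291, 404.712] pointing down, gripper open.
Joint ranges: [-3.14, 3.14], [-1.21, 2.06], [-1.07, 1.41], [-3.16, 2.05], [-2.99, -0.16], [-3.1, 3.1]. Speed limits (rad/s): [2.79, 2.79, 3.14, 3.14, 3.14, 3.14].

### API

Orientations are given as a unit quaternion [x, y, z, w].
In Python, from bench import read_state, get_image, job_done, recognise, place_of, grip_point_offset gives the robot as it stands. The module is installed in compiled form; this text tells all that it offers.
- The arm moves only by the tool carry_out, never from a script. Its arguments are lists of equal length, an entry for each row: "slide": the shift along the tool's x, y, z in m, a list of three; "roll": the turn about the tool's z in degrees; "claw": the finger opening in m, from 0 to 0.0854. A call has 1 to 8 rows; each row is the pose to reach, as a shift and turn from the pose commanded when the call began, along the tool's axes at that moment; what a row does not reach only later rows make up. A row lasts 1/8 s, in which the tool goes at most 62.5 mm and 10.7 degrees, less where a joint would pass 70% of its speed; a pose out of reach is approached as far as the arm can. A call with a gripper value outside its range is refused whole. The fingers move at their own pace and stop on an object; the grip force is fixed at half the most. Time passes only in rows, so rows that repeat a pose let the fingers close. It gives the time, the measured TCP pose, the force, the opening and the grip force at its end, in the units of the state.
- read_state(): the state, without advancing time (a new reading comes with each control period).
- get_image(name): name is "side" or "top" or "wrist"; returns a dict with "img" (400x640x3 uint8, red, green, blue), "z_map" (400x640 float32, mm along the optical axis (not along the pixel's ray), 0 where there is no reading), "mtx" (3x3 intrinsics, pixels), "world_from_camera" (4x4, takes a point from camera to world coordinates); the wrist camera has in their place "T_tool_cam" (4x4, takes a point from camera to tool coordinates, whose origin is the TCP and whose axes are the flange's). Camera axes: x right, y up, looking along -z (the intrinsics and any distortion apply to the point x, -y, -z); pixel columns grow to the right and rows downward; lengths in mm; the calibration is good to about 2 mm. A picture is of the moment at which its call begins: read the wrist's pose just before it.
- job_done(): hands the job in; it is judged then, once.
Trained networks look in a picture, given as the dict that the camera call returned (one of the last four; its "shot" number tells which), for a name from the list of things; names that differ only in an ending like _2 or _b are one class to them, and where a whole thing is asked for, a point or a joint stands for the part that bears it (a point fixed in the world has none). Each returns a list of dicts, best first, with "conf" (0 to 1); they miss things now and then, are a little off and sometimes report something else, mostly with a low value. They report only what shows in the picture. A call takes as long as a camera call.
- recognise(picture, thing): "at" ([column, row] in pixels, amid what is visible of it).
- place_of(picture, thing): "at" ([column, row] in pixels: a listed point, or the origin of a listed thing).
The state is a dict: "clock": time; "joints": joint angles; "joint_vel": joint speeds; "joint_efforts": joint torques, N m; "position": TCP position; "ee_rot": TCP orientation; "contact_force": force on the tool from outside, world axes, zero at the start; "wrist_torque": the same for the moment, N m; "gripper_width": finger opening in mm; "grasp_force": force on a finger pad.
Only numpy, scipy, OpenCV 4.12 (cv2) and the standard library are available. Lean on these libraries where they do the work, as an engineer would, in place of code of your own. Each camera call takes 0.05 s, during which the arm holds its last target. There are 200 camera calls.

### The job

Measure the depth of the blind bore in the aluminium block: take the steel depth rod from its stand, lower it through the pointer's eye into the bore and press it gently home (well under 25 N) until the tip bottoms, so that the rod's shoulder carries the drag pointer down to the reading. Then draw the rod out and put it back upright in its stand, leaving the pointer at the reading. Move the pointer only with the rod, and leave the things lying around where they are.

Things in the scene. Friction and masses are not known exactly. Their poses are not given: they have to be found in the camera images.
- depth_rod: Loose steel rod, about 90 g, tip down in its stand. From the tip up (its z): 8 mm round shaft 70 mm long, its last 5 mm tapered to 5.6 mm; a shoulder disc 26 mm wide, 6 mm thick; a round knurled grip 18 mm wide, 42 mm tall; 118 mm in all. Origin at the centre of the tip. Grasp the grip from above, some 100 mm above the tip, clear of the shoulder.
- rod_stand: Fixed stand: grey plastic block 40 x 40 mm, its top 40 mm above the bench, on a 62 x 62 x 5 mm aluminium foot plate. Origin at the centre of its underside on the bench, z up. It has one round socket in the middle of its top, 9.5 mm wide and 34 mm deep; a rod standing in it has its tip 6 mm above the bench.
- socket_mouth (a point): Centre of the socket's mouth, on top of the stand, 40 mm above the bench.
- depth_gauge: Fixed gauge: base plate 114 x 84 x 6 mm; on it an aluminium block 56 x 56 mm, its top 61 mm above the bench; behind that a steel scale post 12 x 16 mm, its top 130 mm above the bench. Origin on the bench straight below the bore; x points from the bore to the post (50 mm away), z up.
- bore_mouth (a point): Centre of the bore's mouth in the block's top face, 61 mm above the bench. The upright blind bore is 9.8 mm wide with a solid flat floor; its depth is unknown, 24 to 44 mm. The shoulder meets the pointer's eye before the tip bottoms: the push is then about 4 N while the pointer slides and rises steeply only once the tip is on the floor; the eye's upper face is then 70 mm above the floor.
- drag_pointer: Pointer that slides up and down on the post and stays where left (drag about 4 N, travel 34 mm, no spring). Its steel eye, 30 x 30 x 6 mm with a 13 mm hole, hangs in line over the bore on a 10 mm wide arm from the post. Origin: centre of the hole, on the eye's upper face, z up; it starts 49 to 55 mm above the block. The rod's shaft passes the hole; its shoulder does not and pushes the eye down.
- heat_sink: Bystander: loose finned aluminium heat sink 40 x 40 x 20 mm, in front of the gauge. Origin at the centre of its underside.
- usb_stick: Bystander: loose blue USB stick 18 x 50 x 8 mm, lying between the stand and the gauge. Origin near its middle, underneath.
- spare_board: Bystander: loose small green circuit board 40 x 59 x 14 mm, lying left of the gauge. Origin near its middle, underneath.

How it is judged (in metres and radians):
On the way:
1. the rod stands in the bore and has carried the pointer to the bore's depth, within 1.5 mm (z of bore_floor_c0 in the frame of drag_pointer between -0.0755 and -0.0725 m and horizontal distance between depth_rod and bore_mouth below 0.004 m and z of depth_rod in the frame of bore_mouth below -0.018 m), for 0.1 s.
At the end, for the whole second after the job is handed in: The rod stands released and still in the stand's socket, within 4 mm of the bottom and within 0.12 rad of upright, and the pointer stands where the bottomed rod puts it, within 1.5 mm (z of bore_floor_c0 in the frame of drag_pointer between -0.0755 and -0.0725 m and horizontal distance between depth_rod and socket_mouth below 0.004 m and z of depth_rod in the frame of socket_mouth below -0.03 m and angle between depth_rod's own z axis and vertical below 0.12 rad and linear speed of depth_rod below 0.02 m/s); the robot touches nothing.
It fails at once if the rod presses or knocks on the gauge or pointer with more than 25 N (contact force between depth_rod and depth_gauge above 25 N).
It fails at once if the robot itself pushes the pointer (contact force between any of the fingers, the arm and drag_pointer above 0.5 N).
It fails at once if a bystander is shifted by more than 15 mm (distance of any of heat_sink, usb_stick, spare_board from where it was at the start of the episode above 0.015 m).
It also fails if it takes over 54 s, if anything falls off the work surface, if the arm or the gripper's body presses on something with over 40 N, if the wrist force passes 120 N, or if a joint passes its speed limit or range.

## Working session

There is one attempt and no reset: what is moved stays moved. The work goes in short steps, Python scripts to look and compute and a tool call to move; the robot and the scene stay as the last step left them, time stands still between calls to the robot, and variables do not carry over. Pictures are saved under pics/ and viewed, at most 10 in all, crops included, and the job is handed in when it is done.

Besides the shell and the picture viewer there is one more tool, called after ">>>" as name([rows], argument=value, ...), one row to a line, values as JSON. carry_out: Moves the arm, as the interface text tells. Its arguments: {"type":"object","properties":{"slide":{"type":"array"},"roll":{"type":"array"},"claw":{"type":"array"}},"required":["slide","roll","claw"]}

```bash
mkdir -p pics; cat > h.py <<'E'
import numpy as np, cv2
from scipy.spatial.transform import Rotation as R
from bench import *
import bench
def tool():
    s=read_state(); T=np.eye(4); T[:3,:3]=R.from_quat(s["ee_rot"]).as_matrix(); T[:3,3]=s["position"]; return T
def shot(n):
    T=tool(); p=get_image(n)
    p["W"]=T@p["T_tool_cam"] if n=="wrist" else p["world_from_camera"]
    return p
def ray(p,uv):
    d=np.linalg.inv(p["mtx"])@[uv[0],uv[1],1]; d=np.array([d[0],-d[1],-d[2]])
    W=np.array(p["W"]); return W[:3,3],W[:3,:3]@d
def atz(p,uv,z):
    o,d=ray(p,uv); return o+d*(z-o[2])/d[2]
def depth(p,uv):
    o,d=ray(p,uv); u,v=int(round(uv[0])),int(round(uv[1])); return o+d*p["z_map"][v,u]
def cloud(p):
    v,u=np.mgrid[0:400,0:640]; d=np.stack([u,v,np.ones_like(u)],-1)@np.linalg.inv(p["mtx"]).T
    d=d*[1,-1,-1]*p["z_map"][...,None]; W=np.array(p["W"]); return d@W[:3,:3].T+W[:3,3]
def save(p,n): cv2.imwrite("pics/"+n,p["img"][...,::-1])
E
python3 - <<'E'
from h import *
np.set_printoptions(precision=1,suppress=True)
print(grip_point_offset() if callable(grip_point_offset) else grip_point_offset); print(tool())
Z={"depth_rod":6,"rod_stand":0,"socket_mouth":40,"depth_gauge":0,"bore_mouth":61,"drag_pointer":113,"heat_sink":0,"usb_stick":0,"spare_board":0}
ims=[]
for c in("top","side"):
    p=shot(c); save(p,c+".png"); print(c,np.array(p["W"])[:3,3], [k for k in p])
    for n,z in Z.items():
        for r in place_of(p,n)[:2]: print(n,np.array(r["at"]),round(r["conf"],2),atz(p,r["at"],z),depth(p,r["at"]))
E
```

```text
154.70000000000002
[[  -0.9   -0.3   -0.   202.4]
 [  -0.3    0.9    0.  -591.1]
 [   0.     0.    -1.   403.6]
 [   0.     0.     0.     1. ]]
top [ 406.9  -11.5 1139.8] ['img', 'z_map', 'mtx', 'world_from_camera', 'shot', 'W']
depth_rod [409.9 194.5] 0.43 [ 497.6 -239.1    6. ] [ 494.9 -232.3   39.7]
rod_stand [407.8 194.7] 0.93 [ 497.6 -235.     0. ] [ 494.8 -228.1   35.3]
socket_mouth [411.4 194.4] 0.77 [ 495.1 -235.9   40. ] [ 492.  -227.9   79.3]
depth_gauge [276.6 200.8] 0.98 [484.9  94.5   0. ] [477.2  84.1 111.8]
bore_mouth [275.5 205.2] 0.68 [470.3  91.4  61. ] [467.4  86.7 110.5]
drag_pointer [270.3 196. ] 0.82 [488.2  98.2 113. ] [488.1  98.2 113.3]
heat_sink [287.5 240.2] 0.6 [386.3  67.5   0. ] [386.6  66.4  15.9]
heat_sink [410.7 196.6] 0.59 [ 492.8 -242.2    0. ] [ 489.9 -234.4   38.3]
usb_stick [346.6 190.3] 0.68 [509.9 -81.3   0. ] [509.7 -81.1   2.9]
usb_stick [271.9 206.2] 0.52 [471.4 106.3   0. ] [467.9  99.9  61.8]
spare_board [201.8 190.1] 0.67 [513.3 282.    0. ] [513.4 282.1  -0.6]
side [265.5 903.  757.2] ['img', 'z_map', 'mtx', 'world_from_camera', 'shot', 'W']
rod_stand [320.7 177.2] 0.5 [ 503.2 -218.2    0. ] [ 501.5 -210.1    5.4]
socket_mouth [323.1 158.5] 0.61 [ 507.4 -268.6   40. ] [ 500.5 -235.4   60.4]
depth_gauge [300.7 243.5] 0.92 [484.8 101.6   0. ] [479.1 122.5  19.7]
bore_mouth [299.8 224.4] 0.68 [487.7  97.5  61. ] [487.4  98.7  62. ]
drag_pointer [304.5 209.9] 0.78 [474.3 101.2 113. ] [473.4 104.6 115.7]
heat_sink [341.8 240.7] 0.69 [382.3  64.7   0. ] [379.7  83.3  16.8]
heat_sink [300.9 241.9] 0.2 [485.9  95.5   0. ] [478.2 123.6  26.4]
usb_stick [309.4 200.9] 0.5 [507.7 -85.2   0. ] [505.9 -78.    5.5]
usb_stick [300.  221.1] 0.25 [510.4  12.9   0. ] [490.5  85.3  61.6]
spare_board [268.9 290.6] 0.58 [514.8 274.4   0. ] [512.7 279.7   6.4]
```

```bash
python3 - <<'E'
from h import *
np.set_printoptions(precision=2,suppress=True)
T=tool(); print(T[:3,:3].T@(np.array([497,-236,330])-T[:3,3]))
W=T@get_image("wrist")["T_tool_cam"]; print(get_image("wrist")["T_tool_cam"])
p=cv2.imread("pics/top.png"); a=p[150:260,180:440]; cv2.imwrite("pics/c1.png",cv2.resize(a,None,fx=3,fy=3,interpolation=2))
q=shot("top");C=cloud(q).reshape(-1,3)
m=(abs(C[:,0]-485)<80)&(abs(C[:,1]-95)<80)
for lo,hi in((122,140),(105,120),(56,66)):
    k=C[m&(C[:,2]>lo)&(C[:,2]<hi)]; print(lo,len(k),k.mean(0) if len(k) else 0, cv2.minAreaRect(k[:,:2].astype(np.float32)) if len(k)>3 else 0)
m=(abs(C[:,0]-497)<40)&(abs(C[:,1]+236)<40)&(C[:,2]>110); print(C[m].mean(0),m.sum())
E
```

```text
[-393.75  240.75   74.71]
[[-0.    0.95  0.31 80.15]
 [ 1.   -0.    0.   -0.26]
 [ 0.    0.31 -0.95 30.66]
 [ 0.    0.    0.    1.  ]]
122 41 [529.12  81.12 129.43] ((529.2852783203125, 81.0618667602539), (15.791817665100098, 11.79723834991455), 76.13032531738281)
105 264 [496.64  90.73 112.23] ((503.1343688964844, 90.33025360107422), (31.010149002075195, 74.26713562011719), 78.21400451660156)
56 379 [478.78  92.13  60.56] ((492.18426513671875, 91.5650405883789), (55.9321403503418, 78.45491027832031), 74.55968475341797)
[ 497.6  -236.53  121.82] 60
```

View pics/c1.png

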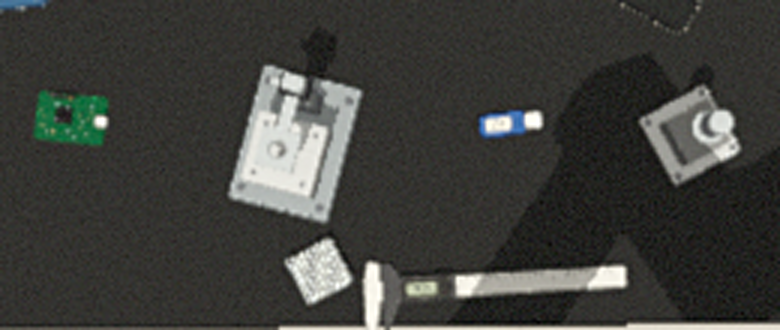

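The view shows the gauge (eye at crop 277,148, post at 293,82 → tool x should lie along the gauge's x, yaw about −14.5°), the stand with the rod at 712,125 and the bystanders clear of the path. Moving over the rod.

>>> carry_out([
  [-0.05, 0.03, 0],
  [-0.1, 0.06, 0],
  [-0.15, 0.09, 0],
  [-0.2, 0.12, 0],
  [-0.25, 0.15, 0.02],
  [-0.3, 0.18, 0.04],
  [-0.35, 0.214, 0.06],
  [-0.394, 0.241, 0.074],
], roll=[4, 8, 12, 16, 20, 25, 29, 33.4], claw=[0.0854, 0.0854, 0.0854, 0.0854, 0.0854, 0.0854, 0.0854, 0.0854])

```text
clock: 2.15
position: [498.1, -233.8, 330.2]
ee_rot: [0.127, 0.992, -0.0, -0.0]
contact_force: [0.4, -1.1, -0.3]
gripper_width: 85.2
grasp_force: 0.0
```

>>> carry_out([
  [0, 0, 0],
  [0, 0, 0],
], roll=[0, 0], claw=[0.0854, 0.0854])

```text
clock: 2.4
position: [497.2, -235.6, 330.8]
ee_rot: [0.126, 0.992, -0.0, -0.0]
contact_force: [-0.9, 0.2, -0.3]
gripper_width: 85.4
grasp_force: 0.0
```

```bash
python3 - <<'E'
from h import *
np.set_printoptions(precision=2,suppress=True)
p=shot("wrist");save(p,"w1.png");T=tool();print(T)
for n,z in (("depth_rod",6),("socket_mouth",40),("rod_stand",0)):
    for r in place_of(p,n)[:2]: print(n,r["at"],r["conf"],atz(p,r["at"],z))
C=cloud(p).reshape(-1,3)
near=(abs(C[:,0]-497)<40)&(abs(C[:,1]+236)<40)
for lo,hi in((112,132),(32,48)):
    k=C[near&(C[:,2]>lo)&(C[:,2]<hi)]
    if len(k)>3: print(lo,len(k),k.mean(0),cv2.minAreaRect(k[:,:2].astype(np.float32)),cv2.minEnclosingCircle(k[:,:2].astype(np.float32)))
E
```

```text
[[  -0.97    0.25    0.    496.87]
 [   0.25    0.97   -0.   -236.12]
 [  -0.     -0.     -1.    331.03]
 [   0.      0.      0.      1.  ]]
depth_rod [315.0, 184.2] 0.64 [ 496.76 -239.7     6.  ]
socket_mouth [317.0, 198.5] 0.78 [ 501.49 -238.63   40.  ]
socket_mouth [316.5, 181.3] 0.61 [ 485.56 -234.96   40.  ]
112 693 [ 496.03 -238.61  122.28] ((497.4845886230469, -238.97584533691406), (17.740720748901367, 17.353343963623047), 34.10127639770508) ((497.5325622558594, -239.06341552734375), 9.166546821594238)
32 1311 [ 491.22 -237.2    39.74] ((497.9901123046875, -239.13694763183594), (40.36634063720703, 40.420249938964844), 27.778091430664062) ((497.8340759277344, -239.19163513183594), 28.136035919189453)
```

View pics/w1.png

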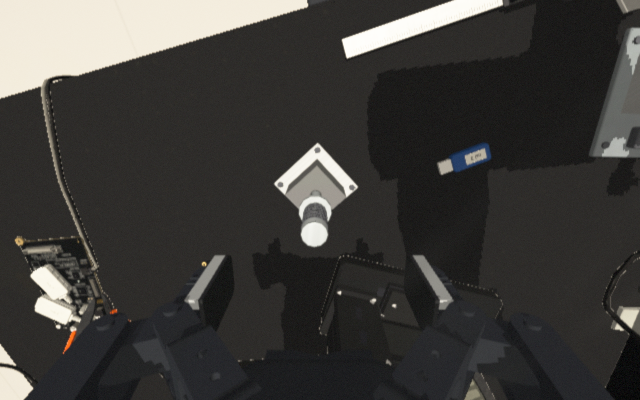

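The wrist view shows the rod upright in the stand (grip top at 314,233), between the open pads (centre column 323): about 3 mm off. Descending and closing.

>>> carry_out([
  [-0.0013, -0.0027, 0],
  [-0.0013, -0.0027, 0.035],
  [-0.0013, -0.0027, 0.06],
  [-0.0013, -0.0027, 0.07],
  [-0.0013, -0.0027, 0.07],
  [-0.0013, -0.0027, 0.07],
], roll=[0, 0, 0, 0, 0, 0], claw=[0.0854, 0.0854, 0.06, 0.06, 0.04, 0.03])

```text
clock: 3.35
position: [498.2, -238.8, 261.8]
ee_rot: [0.126, 0.992, -0.0, 0.001]
contact_force: [-0.1, 0.2, -0.4]
gripper_width: 29.9
grasp_force: 0.0
```

>>> carry_out([
  [0, 0, 0],
  [0, 0, 0],
  [0, 0, 0],
  [0, 0, 0],
  [0, 0, 0],
], roll=[0, 0, 0, 0, 0], claw=[0.02, 0.014, 0.01, 0.005, 0.005])

```text
clock: 3.98
position: [498.2, -238.7, 261.7]
ee_rot: [0.126, 0.992, -0.0, 0.001]
contact_force: [0.1, -0.1, 5.6]
gripper_width: 16.5
grasp_force: 58.4
```

>>> carry_out([
  [0, 0, -0.006],
  [0, 0, -0.02],
  [0, 0, -0.045],
  [0, 0, -0.08],
  [0, 0, -0.11],
  [0, 0, -0.133],
  [0, 0, -0.133],
], roll=[0, 0, 0, 0, 0, 0, 0], claw=[0.005, 0.005, 0.005, 0.005, 0.005, 0.005, 0.005])

```text
clock: 4.85
position: [497.6, -238.6, 395.9]
ee_rot: [0.126, 0.992, -0.0, 0.002]
contact_force: [0.1, -1.2, -0.7]
gripper_width: 16.9
grasp_force: 58.5
```

>>> carry_out([
  [0.012, 0.04, 0],
  [0.029, 0.09, 0],
  [0.045, 0.145, 0],
  [0.062, 0.2, 0],
  [0.078, 0.25, 0],
  [0.092, 0.29, 0],
  [0.099, 0.312, 0],
  [0.099, 0.316, 0],
], roll=[0, 0, 0, 0, 0, 0, 0, 0], claw=[0.005, 0.005, 0.005, 0.005, 0.005, 0.005, 0.005, 0.005])

```text
clock: 5.85
position: [480.4, 93.2, 392.5]
ee_rot: [0.125, 0.992, -0.001, -0.001]
contact_force: [0.3, -0.6, -1.3]
gripper_width: 16.4
grasp_force: 58.7
```

>>> carry_out([
  [0, 0, 0],
  [0, 0, 0],
], roll=[0, 0], claw=[0.005, 0.005])

```text
clock: 6.1
position: [480.9, 91.3, 393.3]
ee_rot: [0.127, 0.992, -0.0, -0.0]
contact_force: [0.4, 0.3, -0.9]
gripper_width: 16.3
grasp_force: 58.8
```

```bash
python3 - <<'E'
from h import *
np.set_printoptions(precision=2,suppress=True)
p=shot("wrist");save(p,"w2.png");T=tool();print(T,read_state()["contact_force"])
Z={"depth_rod":T[2,3]-255,"drag_pointer":113,"bore_mouth":61,"depth_gauge":0}
for n,z in Z.items():
    for r in place_of(p,n)[:2]: print(n,r["at"],r["conf"],atz(p,r["at"],z),depth(p,r["at"]))
C=cloud(p).reshape(-1,3)
near=(abs(C[:,0]-490)<70)&(abs(C[:,1]-92)<70)
for lo,hi in((125,134),(107,118),(56,66)):
    k=C[near&(C[:,2]>lo)&(C[:,2]<hi)]
    if len(k)>3: print(lo,len(k),k.mean(0),cv2.minAreaRect(k[:,:2].astype(np.float32)))
k=C[(abs(C[:,0]-T[0,3])<8)&(abs(C[:,1]-T[1,3])<8)&(C[:,2]>138)&(C[:,2]<205)]
for a in range(138,205,6):
    q=k[(k[:,2]>a)&(k[:,2]<a+6)]; print(a,len(q),q.mean(0) if len(q) else 0)
E
```

```text
[[ -0.97   0.25  -0.   481.  ]
 [  0.25   0.97  -0.    91.24]
 [  0.    -0.    -1.   393.45]
 [  0.     0.     0.     1.  ]] [-0.58  0.39 -1.23]
depth_rod [317.9, 204.5] 0.67 [478.78  90.74 138.45] [476.5   91.35 145.25]
drag_pointer [323.0, 195.1] 0.87 [479.98  94.98 113.  ] [495.76  91.66  61.54]
bore_mouth [318.5, 182.4] 0.9 [481.22  90.51  61.  ] [467.93  94.02 112.54]
depth_gauge [318.2, 169.1] 0.77 [480.32  90.29   0.  ] [467.42  93.78  60.87]
107 977 [480.17  94.1  112.38] ((488.221923828125, 91.67909240722656), (29.845720291137695, 45.57347106933594), 74.74337005615234)
56 1960 [474.66  94.88  60.98] ((489.5692138671875, 91.26654815673828), (56.01463317871094, 74.1237564086914), 74.76026153564453)
138 10 [477.24  91.15 142.07]
144 23 [477.23  91.63 146.91]
150 29 [477.25  91.66 152.77]
156 31 [477.45  91.27 159.07]
162 37 [477.73  91.6  165.25]
168 35 [477.6   91.34 171.15]
174 40 [477.68  91.79 177.06]
180 38 [477.34  91.37 182.9 ]
186 9 [476.85  91.39 187.08]
192 0 0
198 0 0
204 0 0
```

View pics/w2.png

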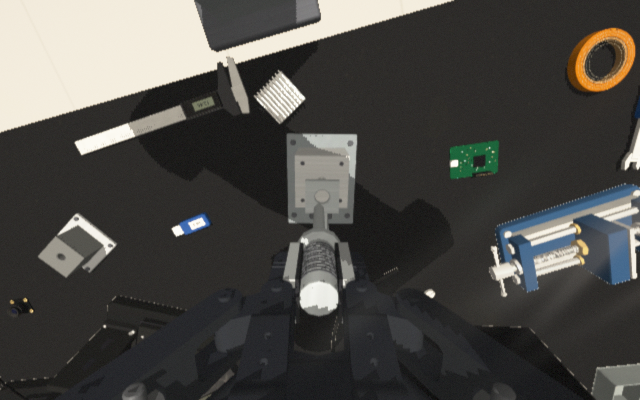

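The rod hangs straight, tip near (322,205) just above the eye, which lies about 2.5 mm to the left in y. I correct, lower to just above the eye and look again.

>>> carry_out([
  [0.0004, 0.0028, 0],
  [0.0004, 0.0028, 0.01],
  [0.0004, 0.0028, 0.018],
  [0.0004, 0.0028, 0.018],
], roll=[0, 0, 0, 0], claw=[0.005, 0.005, 0.005, 0.005])

```text
clock: 6.85
position: [481.1, 94.8, 374.5]
ee_rot: [0.126, 0.992, -0.001, -0.001]
contact_force: [-0.1, 0.6, 0.0]
gripper_width: 16.4
grasp_force: 58.7
```

```bash
cat >> h.py <<'E'
def rel(p,T,lo,hi,box):
    C=cloud(p).reshape(-1,3); D=(C-T[:3,3])@T[:3,:3]; m=(C[:,2]>lo)&(C[:,2]<hi)&(abs(D[:,0])<box)&(abs(D[:,1])<box)
    return D[m],C[m]
E
python3 - <<'E'
from h import *
np.set_printoptions(precision=2,suppress=True)
T=tool();p=shot("wrist");print(T[:3,3],read_state()["contact_force"])
a=p["img"][130:330,240:400,::-1]; cv2.imwrite("pics/c2.png",cv2.resize(a,None,fx=3.5,fy=3,interpolation=2))
for z,lo,hi in ((112,107,117),(61,57,65)):
    D,C=rel(p,T,lo,hi,60); print(z,"y",np.percentile(D[:,1],[.5,99.5]),D[:,1].min(),D[:,1].max(),"x",D[:,0].min(),D[:,0].max())
D,C=rel(p,T,124,168,9); print("shaft z",C[:,2].min(),C[:,2].max())
for a in range(124,168,8):
    m=(C[:,2]>a)&(C[:,2]<a+8); 
    if m.any(): print(a,m.sum(),"y",D[m,1].min(),D[m,1].max(),"x",D[m,0].max(),np.median(D[m,0]))
q=shot("side"); save(q,"s2.png"); b=q["img"][150:270,240:370,::-1]; cv2.imwrite("pics/c3.png",cv2.resize(b,None,fx=5,fy=5,interpolation=2))
E
```

```text
[481.08  94.83 374.55] [-0.16  0.3  -1.13]
112 y [-15.86  13.99] -15.915136611737394 14.097420451134294 x -20.66677759955453 14.603531817313929
61 y [-28.53  27.14] -28.92434143525263 27.512928162039312 x -44.849461885024795 27.610471557598316
shaft z 124.56219983157882 167.5635670333848
124 36 y -3.9245535827878264 3.1064813530833386 x 4.569897449475371 3.6887385230446066
132 39 y -4.447593869649121 2.9760809450118453 x 4.375554891657182 3.614530700277795
140 43 y -4.39496534086411 3.56699522159943 x 4.415290395151865 3.4234770425411534
148 49 y -4.277840023800062 3.451754550164519 x 4.6949452215954555 3.4192530265760186
156 55 y -4.130525311801322 3.3638150634226025 x 4.212375333773509 3.477070053827975
164 20 y -3.321689280040388 2.559282444068946 x 4.457811581299434 3.791384113739445
```

View pics/c2.png

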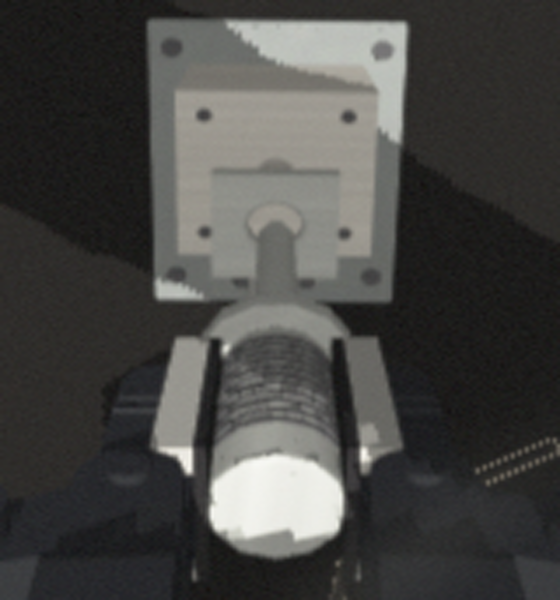

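View pics/c3.png

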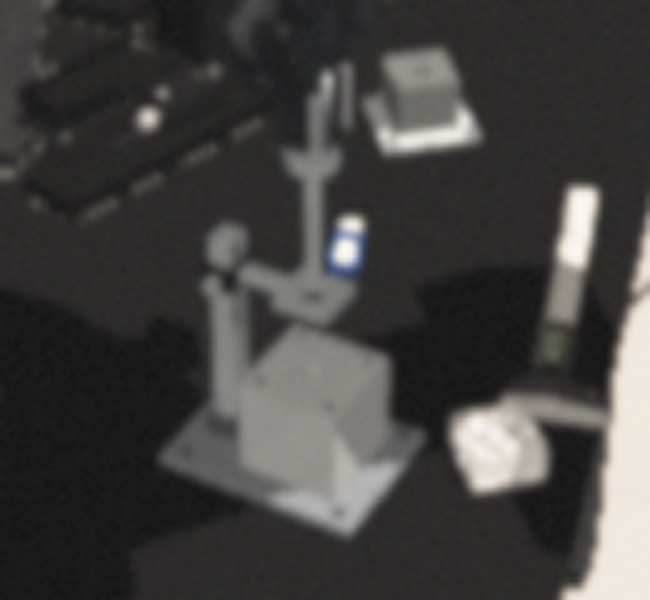

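The shaft is in line with the eye to about 0.5 mm (wrist crop tip at 275,225 over hole at 275,222; side view agrees). Lowering through the eye.

>>> carry_out([
  [-0.0004, -0.0004, 0],
  [-0.0004, -0.0004, 0.008],
  [-0.0004, -0.0004, 0.016],
  [-0.0004, -0.0004, 0.028],
  [-0.0004, -0.0004, 0.04],
  [-0.0004, -0.0004, 0.05],
  [-0.0004, -0.0004, 0.05],
], roll=[0, 0, 0, 0, 0, 0, 0], claw=[0.005, 0.005, 0.005, 0.005, 0.005, 0.005, 0.005])

```text
clock: 7.82
position: [481.5, 94.3, 324.6]
ee_rot: [0.126, 0.992, -0.001, -0.001]
contact_force: [-0.4, -0.5, -0.9]
gripper_width: 16.7
grasp_force: 58.7
```

>>> carry_out([
  [0, 0, 0.003],
  [0, 0, 0.006],
  [0, 0, 0.009],
  [0, 0, 0.009],
], roll=[0, 0, 0, 0], claw=[0.005, 0.005, 0.005, 0.005])

```text
clock: 8.32
position: [481.5, 94.4, 316.5]
ee_rot: [0.126, 0.992, -0.0, -0.0]
contact_force: [-0.4, 0.0, -1.5]
gripper_width: 16.3
grasp_force: 58.8
```

>>> carry_out([
  [0, 0, 0.002],
  [0, 0, 0.004],
  [0, 0, 0.006],
  [0, 0, 0.006],
], roll=[0, 0, 0, 0], claw=[0.005, 0.005, 0.005, 0.005])

```text
clock: 8.82
position: [481.6, 94.4, 310.5]
ee_rot: [0.126, 0.992, -0.0, -0.0]
contact_force: [0.4, 0.3, -1.2]
gripper_width: 16.7
grasp_force: 58.7
```

>>> carry_out([
  [0, 0, 0.002],
  [0, 0, 0.004],
  [0, 0, 0.006],
  [0, 0, 0.006],
], roll=[0, 0, 0, 0], claw=[0.005, 0.005, 0.005, 0.005])

```text
clock: 9.32
position: [481.6, 94.4, 304.5]
ee_rot: [0.126, 0.992, -0.0, -0.0]
contact_force: [0.2, 0.7, -0.6]
gripper_width: 16.2
grasp_force: 58.7
```

>>> carry_out([
  [0, 0, 0.002],
  [0, 0, 0.004],
  [0, 0, 0.0055],
  [0, 0, 0.007],
  [0, 0, 0.0085],
  [0, 0, 0.0085],
], roll=[0, 0, 0, 0, 0, 0], claw=[0.005, 0.005, 0.005, 0.005, 0.005, 0.005])

```text
clock: 10.07
position: [481.6, 94.4, 296.4]
ee_rot: [0.126, 0.992, -0.0, 0.0]
contact_force: [-1.2, -0.9, 2.8]
gripper_width: 16.8
grasp_force: 58.9
```

>>> carry_out([
  [0, 0, 0.001],
  [0, 0, 0.002],
  [0, 0, 0.002],
], roll=[0, 0, 0], claw=[0.005, 0.005, 0.005])

```text
clock: 10.45
position: [481.6, 94.4, 294.1]
ee_rot: [0.126, 0.992, -0.0, -0.0]
contact_force: [-1.1, -0.1, 2.4]
gripper_width: 16.9
grasp_force: 58.9
```

>>> carry_out([
  [0, 0, 0.0005],
  [0, 0, 0.001],
  [0, 0, 0.001],
], roll=[0, 0, 0], claw=[0.005, 0.005, 0.005])

```text
clock: 10.82
position: [481.6, 94.4, 293.1]
ee_rot: [0.126, 0.992, -0.0, -0.0]
contact_force: [-1.9, 0.0, 3.6]
gripper_width: 16.2
grasp_force: 58.9
```

>>> carry_out([
  [0, 0, 0.0006],
  [0, 0, 0.0012],
], roll=[0, 0], claw=[0.005, 0.005])

```text
clock: 11.08
position: [481.6, 94.4, 292.0]
ee_rot: [0.126, 0.992, 0.0, 0.0]
contact_force: [-2.0, -1.2, 3.2]
gripper_width: 16.6
grasp_force: 58.9
```

>>> carry_out([
  [0, 0, 0.0006],
  [0, 0, 0.0012],
], roll=[0, 0], claw=[0.005, 0.005])

```text
clock: 11.32
position: [481.6, 94.4, 290.8]
ee_rot: [0.126, 0.992, -0.0, 0.0]
contact_force: [-0.6, -0.6, 3.9]
gripper_width: 16.6
grasp_force: 58.9
```

>>> carry_out([
  [0, 0, 0.0006],
  [0, 0, 0.0012],
], roll=[0, 0], claw=[0.005, 0.005])

```text
clock: 11.58
position: [481.6, 94.4, 289.6]
ee_rot: [0.126, 0.992, -0.0, -0.0]
contact_force: [-0.8, -0.1, 2.3]
gripper_width: 16.2
grasp_force: 58.9
```

>>> carry_out([
  [0, 0, 0.0006],
  [0, 0, 0.0012],
], roll=[0, 0], claw=[0.005, 0.005])

```text
clock: 11.82
position: [481.6, 94.4, 288.4]
ee_rot: [0.126, 0.992, -0.0, 0.0]
contact_force: [-1.2, -0.4, 2.7]
gripper_width: 16.7
grasp_force: 58.9
```

>>> carry_out([
  [0, 0, 0.0006],
  [0, 0, 0.0012],
], roll=[0, 0], claw=[0.005, 0.005])

```text
clock: 12.08
position: [481.6, 94.4, 287.2]
ee_rot: [0.126, 0.992, -0.0, 0.0]
contact_force: [-2.1, -0.6, 3.1]
gripper_width: 16.9
grasp_force: 58.9
```

>>> carry_out([
  [0, 0, 0.0006],
  [0, 0, 0.0012],
], roll=[0, 0], claw=[0.005, 0.005])

```text
clock: 12.32
position: [481.6, 94.4, 286.0]
ee_rot: [0.126, 0.992, 0.0, 0.0]
contact_force: [-0.8, -1.0, 3.1]
gripper_width: 16.6
grasp_force: 58.9
```

>>> carry_out([
  [0, 0, 0.0006],
  [0, 0, 0.0012],
], roll=[0, 0], claw=[0.005, 0.005])

```text
clock: 12.58
position: [481.6, 94.4, 284.8]
ee_rot: [0.126, 0.992, -0.0, -0.0]
contact_force: [-1.1, 0.1, 2.6]
gripper_width: 16.3
grasp_force: 58.9
```

>>> carry_out([
  [0, 0, 0.0006],
  [0, 0, 0.0012],
], roll=[0, 0], claw=[0.005, 0.005])

```text
clock: 12.82
position: [481.6, 94.4, 283.6]
ee_rot: [0.126, 0.992, 0.0, 0.0]
contact_force: [-1.2, -0.1, 3.8]
gripper_width: 16.6
grasp_force: 58.9
```

>>> carry_out([
  [0, 0, 0.0006],
  [0, 0, 0.0012],
], roll=[0, 0], claw=[0.005, 0.005])

```text
clock: 13.08
position: [481.6, 94.4, 282.4]
ee_rot: [0.126, 0.992, -0.0, -0.0]
contact_force: [-0.3, -1.3, 3.9]
gripper_width: 16.3
grasp_force: 58.9
```

>>> carry_out([
  [0, 0, 0.0006],
  [0, 0, 0.0012],
], roll=[0, 0], claw=[0.005, 0.005])

```text
clock: 13.32
position: [481.6, 94.4, 281.2]
ee_rot: [0.126, 0.992, 0.0, 0.0]
contact_force: [-1.6, -0.8, 2.9]
gripper_width: 16.5
grasp_force: 58.9
```

>>> carry_out([
  [0, 0, 0.0006],
  [0, 0, 0.0012],
], roll=[0, 0], claw=[0.005, 0.005])

```text
clock: 13.58
position: [481.8, 94.5, 280.8]
ee_rot: [0.126, 0.992, -0.0, 0.0]
contact_force: [-3.8, -0.9, 10.6]
gripper_width: 16.4
grasp_force: 59.6
```

>>> carry_out([
  [0, 0, 0.0003],
  [0, 0, 0.0003],
  [0, 0, 0.0003],
], roll=[0, 0, 0], claw=[0.005, 0.005, 0.005])

```text
clock: 13.95
position: [481.8, 94.5, 280.8]
ee_rot: [0.126, 0.992, -0.0, 0.0]
contact_force: [-3.2, -1.9, 9.8]
gripper_width: 16.4
grasp_force: 59.7
```

>>> carry_out([
  [0, 0, 0.0004],
  [0, 0, 0.0004],
], roll=[0, 0], claw=[0.005, 0.005])

```text
clock: 14.2
position: [481.9, 94.5, 280.7]
ee_rot: [0.126, 0.992, -0.0, 0.001]
contact_force: [-3.2, -0.3, 11.7]
gripper_width: 16.7
grasp_force: 60.0
```

```bash
python3 - <<'E'
from h import *
np.set_printoptions(precision=2,suppress=True)
s=read_state();T=tool();print(s["contact_force"],s["position"],s["wrist_torque"])
p=shot("wrist")
D,C=rel(p,T,70,110,40); h=np.histogram(C[:,2],bins=np.arange(70,111,1)); print(h[0])
D,C=rel(p,T,57,65,60); print("block",np.median(C[:,2]))
E
```

```text
[-3.17 -0.25 11.66] [481.87  94.5  280.73] [-0.36  1.17  0.05]
[  0   0   0   0   0   0   0   0   0   0   0   0   0   0   0   0   0   0
   8  36  35  30  41  61 298 266  46  29  30  42 163 145  25  17  21  12
  29  40  18  41]
block 61.02239101827348
```

Bottomed (eye face ≈ 95 mm, tip ≈ 25 mm: 70 mm apart, as it should be). Drawing out straight up.

>>> carry_out([
  [0, 0, -0.002],
  [0, 0, -0.006],
  [0, 0, -0.015],
  [0, 0, -0.03],
  [0, 0, -0.055],
  [0, 0, -0.085],
  [0, 0, -0.115],
  [0, 0, -0.115],
], roll=[0, 0, 0, 0, 0, 0, 0, 0], claw=[0.005, 0.005, 0.005, 0.005, 0.005, 0.005, 0.005, 0.005])

```text
clock: 15.25
position: [482.1, 94.6, 396.9]
ee_rot: [0.126, 0.992, 0.002, 0.003]
contact_force: [-0.2, 0.4, -0.9]
gripper_width: 16.3
grasp_force: 58.7
```

```bash
python3 - <<'E'
from h import *
np.set_printoptions(precision=2,suppress=True)
s=read_state();T=tool();print(s["contact_force"],T)
p=shot("wrist")
D,C=rel(p,T,70,130,40); h=np.histogram(C[:,2],bins=np.arange(85,106,1)); print(h[0])
print("to", T[:3,:3].T@(np.array([498.2,-238.7,T[2,3]])-T[:3,3]))
E
```

```text
[-0.22  0.39 -0.94] [[ -0.97   0.25   0.01 482.07]
 [  0.25   0.97   0.    94.64]
 [ -0.     0.    -1.   396.94]
 [  0.     0.     0.     1.  ]]
[  3   3   1  11  19  21   7  22 121 430 315  41   0   0   0   0   0   0
   0   0]
to [ -99.02 -318.7    -0.85]
```

The pointer stayed at 95 mm. Back over the stand.

>>> carry_out([
  [-0.012, -0.04, 0],
  [-0.029, -0.09, 0],
  [-0.045, -0.145, 0],
  [-0.062, -0.2, 0],
  [-0.078, -0.25, 0],
  [-0.092, -0.294, 0],
  [-0.099, -0.3144, 0],
  [-0.099, -0.3184, 0],
], roll=[0, 0, 0, 0, 0, 0, 0, 0], claw=[0.005, 0.005, 0.005, 0.005, 0.005, 0.005, 0.005, 0.005])

```text
clock: 16.3
position: [497.4, -239.8, 392.2]
ee_rot: [0.128, 0.992, 0.0, -0.002]
contact_force: [-0.8, 0.1, -1.0]
gripper_width: 16.3
grasp_force: 58.8
```

>>> carry_out([
  [0, 0, 0],
  [0, 0, 0.03],
  [0, 0, 0.06],
  [0, 0, 0.08],
  [0, 0, 0.088],
  [0, 0, 0.088],
  [0, 0, 0.088],
], roll=[0, 0, 0, 0, 0, 0, 0], claw=[0.005, 0.005, 0.005, 0.005, 0.005, 0.005, 0.005])

```text
clock: 17.18
position: [498.1, -238.4, 307.4]
ee_rot: [0.126, 0.992, -0.0, 0.001]
contact_force: [0.2, -0.1, -1.3]
gripper_width: 16.6
grasp_force: 58.8
```

```bash
python3 - <<'E'
from h import *
np.set_printoptions(precision=2,suppress=True)
T=tool();s=read_state();print(T[:3,3],s["contact_force"])
p=shot("wrist")
a=p["img"][100:330,220:420,::-1]; cv2.imwrite("pics/c4.png",cv2.resize(a,None,fx=2.5,fy=2.5,interpolation=2))
D,C=rel(p,T,36,44,40); r=cv2.minAreaRect(D[:,:2].astype(np.float32)); print("block in tool",r)
D,C=rel(p,T,54,94,9)
for b in range(54,94,8):
    m=(C[:,2]>b)&(C[:,2]<b+8)
    if m.any(): print(b,m.sum(),"y",D[m,1].min(),D[m,1].max(),"x",D[m,0].max(),np.median(D[m,0]))
E
```

```text
[ 498.13 -238.42  307.38] [ 0.17 -0.09 -1.34]
block in tool ((0.43890953063964844, -0.8219318389892578), (40.191036224365234, 40.31670379638672), 47.59213638305664)
54 25 y -3.911408194649915 3.1251255943033263 x 4.47405742744421 3.5793844085313866
62 36 y -3.8398323662532423 3.0462215446471768 x 4.401901696143981 3.661544906697263
70 44 y -4.428390229455345 3.5824841953397217 x 4.325048485578065 3.6568907679418534
78 47 y -4.338392299117145 3.5191017327636915 x 4.319924490566823 3.4315560541196293
86 54 y -4.165874406221208 3.4017370407152105 x 4.544547304293445 3.4367700101875984
```

View pics/c4.png

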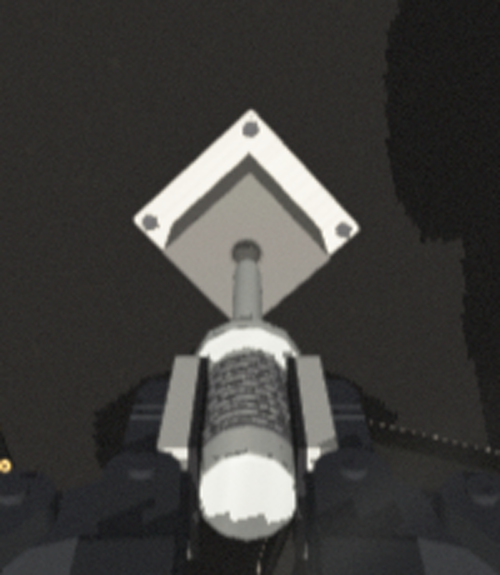

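The shaft stands right in line with the socket mouth (246,252). Lowering in.

>>> carry_out([
  [0, -0.0003, 0.006],
  [0, -0.0003, 0.012],
  [0, -0.0003, 0.018],
  [0, -0.0003, 0.026],
  [0, -0.0003, 0.034],
  [0, -0.0003, 0.041],
  [0, -0.0003, 0.0445],
  [0, -0.0003, 0.0445],
], roll=[0, 0, 0, 0, 0, 0, 0, 0], claw=[0.005, 0.005, 0.005, 0.005, 0.005, 0.005, 0.005, 0.005])

```text
clock: 18.23
position: [497.7, -239.0, 261.9]
ee_rot: [0.126, 0.992, -0.0, -0.0]
contact_force: [-0.5, -0.2, -0.0]
gripper_width: 16.7
grasp_force: 59.1
```

>>> carry_out([
  [0, 0, 0.0006],
  [0, 0, 0.0012],
  [0, 0, 0.0012],
], roll=[0, 0, 0], claw=[0.005, 0.005, 0.005])

```text
clock: 18.6
position: [497.8, -239.0, 261.7]
ee_rot: [0.126, 0.992, -0.0, 0.001]
contact_force: [-2.2, 0.5, 5.8]
gripper_width: 16.4
grasp_force: 59.4
```

Seated. Release, then rise once the fingers are clear.

>>> carry_out([
  [0, 0, -0.0005],
  [0, 0, -0.0005],
  [0, 0, -0.0005],
  [0, 0, -0.0005],
  [0, 0, -0.0005],
], roll=[0, 0, 0, 0, 0], claw=[0.02, 0.03, 0.05, 0.07, 0.08])

```text
clock: 19.23
position: [497.6, -238.9, 261.0]
ee_rot: [0.126, 0.992, 0.0, -0.0]
contact_force: [0.9, -0.3, 0.1]
gripper_width: 80.0
grasp_force: 0.0
```

>>> carry_out([
  [0, 0, -0.01],
  [0, 0, -0.03],
  [0, 0, -0.06],
  [0, 0, -0.1],
  [0, 0, -0.12],
  [0, 0, -0.12],
], roll=[0, 0, 0, 0, 0, 0], claw=[0.08, 0.08, 0.08, 0.08, 0.08, 0.08])

```text
clock: 19.98
position: [497.8, -239.0, 383.5]
ee_rot: [0.126, 0.992, -0.0, 0.003]
contact_force: [0.7, 0.2, 0.4]
gripper_width: 79.9
grasp_force: 0.0
```

```bash
python3 - <<'E'
from h import *
np.set_printoptions(precision=2,suppress=True)
T=tool();p=shot("wrist");print(T[:3,3])
save(p,"w5.png")
for lo,hi in((110,135),(36,44)):
    D,C=rel(p,T,lo,hi,40); print(lo,len(C),np.median(C[:,2]) if len(C) else 0,cv2.minAreaRect(D[:,:2].astype(np.float32)) if len(C)>3 else 0)
t=shot("top");C=cloud(t).reshape(-1,3);m=(abs(C[:,0]-481)<18)&(abs(C[:,1]-94)<18)
print(np.histogram(C[m][:,2],bins=np.arange(85,120,1))[0])
E
```

```text
[ 497.8  -238.96  383.5 ]
110 450 123.54805485562697 ((-1.543274164199829, 1.9197893142700195), (17.743980407714844, 17.77515411376953), 42.190513610839844)
36 899 39.93359582112549 ((1.5107548236846924, -0.27313232421875), (40.12006759643555, 40.29738998413086), 47.34701156616211)
[ 0  0  1  0  1  3 10 22 28 32 20 21  8  2  4  1  0  0  0  0  0  0  0  0
  0  0  0  0  0  0  0  0  0  0]
```

View pics/w5.png

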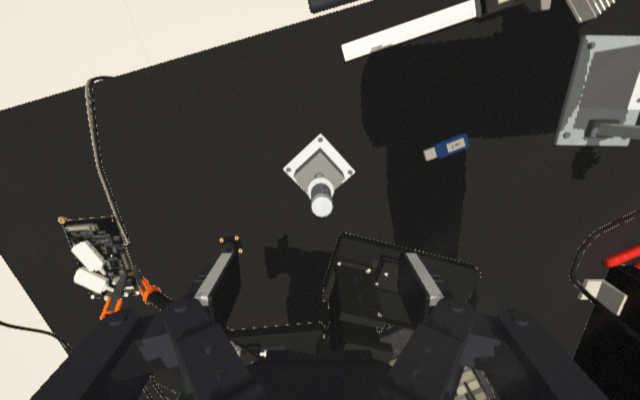

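The rod stands seated in its stand (320,200) with its top at 123.5 mm, leaning about 0.045 rad within the socket's play. The pointer is still at about 95 mm, and the robot is clear.

```bash
python3 -c "from bench import *; print(job_done())"
```

```text
the job is handed in; nothing more can be done
None
```

The job is handed in: the bore measures about 36 mm deep, the pointer stayed at its reading (eye face about 95 mm above the bench), and the rod is back seated in its stand; the bench returned no verdict.

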